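# Close the blind-mate board fixture

### The job

Pick up the aluminium top plate by its orange handle, lower it gently and level over the fixture's two guide pins (the pin bar is set a little off centre, so feel for the pins), and press it fully home on the four corner pillars so that both white connectors are pushed down. Let go and leave the plate there, and leave the bracket, flask, screwdriver and tray alone.

Things in the scene. Friction and masses are not known exactly. Their poses are not given: they have to be found in the camera images.
- plate_grip (a point): Centre of the orange handle bar of the loose aluminium top plate; axes are the plate's: y along its long side and along the bar, z up. Bar 14 wide (x) x 78 (y) x 18 mm high, flat sides, 39 mm above the plate's upper face, 51 mm above its underside, on two black posts 14 x 10 mm at y = +-34 mm. The plate starts flat on the table.
- plate_mid (a point): Centre of the underside of the top plate, 51 mm below the handle bar's centre, same axes. Plate 105 (x) x 190 (y) x 12 mm, 0.5 to 0.75 kg, balanced under the handle. Two through holes, 14 mm diameter, at x = 0, y = -62 and +62 mm. Fits either way round: half a turn about z makes no difference.
- fixture: Fixed grey fixture, deck 125 (x) x 205 (y) x 16 mm; origin at the centre of its underside on the table, z up. Four aluminium stop pillars, 16 mm diameter, at x = +-40, y = +-83 mm, tops 40 mm above the table: home is the plate's underside on all four, its long side along the fixture's y.
- fixture_top (a point): Point on the fixture's centre line at pin-top height, 75 mm above the table. A dark bar along y carries two steel guide pins, 12 mm diameter, at y = -62 and +62 mm, the top 3 mm tapering to 10 mm. The bar is bolted in slots: both pins stand together anywhere from 8 mm to -x to 8 mm to +x of this line. That offset is not reported: find it by touch or camera; the plate ends off centre by it.
- conn_near (a joint): Travel in m of the white connector (12 x 50 mm) at x = -36, y = 0 mm on the fixture. 0: standing 6 mm proud of the pillars (top 46 mm above the table); grows as it is pushed down, 0.006 when the plate is home; starts at 0 to 0.0015. Stiff by friction: needs about 6.5 N, the plate's weight alone does not move it, and it stays where pushed.
- conn_far (a joint): The same for the white connector on the fixture's +x side, at x = +36, y = 0 mm.
- bracket: Bystander: loose grey metal angle bracket, 60 x 50 x 70 mm; origin at its underside.
- flask: Bystander: loose capped bottle, 52 mm diameter, 120 mm tall; origin at its underside.
- driver: Bystander: loose screwdriver, 160 mm long, lying on the table.
- tray: Bystander: loose black open tray, 70 x 110 x 30 mm; origin at its underside.
Mind the look-alikes: they are no part of the job. What is shaped like the part that bears plate_grip but purple is not meant.

How it is judged:
By the outcome, as a careful person would: the job done as asked, in the order asked, and still so for the second after the job is handed in, with the robot touching nothing.
It also fails if it takes over 51 s, if anything falls off the work surface, if the arm or the gripper's body presses on something with over 40 N, if the wrist force passes 120 N, or if a joint passes its speed limit or range.

### The arm

A 6-joint arm with a two-finger parallel gripper is mounted at the origin on the work surface. World frame = base frame: x ahead of the robot, y to its left, z up, the work surface at z = 0. Lengths are in mm, angles in rad, forces in N, time in s.
With the tool pointing down it reaches from about 350 to 775 mm from the base axis. Payload 5.5 kg.
Tool frame: the origin (TCP) lies at the very end of the fingers, on their centre line; the grasp point (between the pads) lies 19 mm behind it; z points along the fingers, y is the line along which they close (so a half turn about z gives the same grasp; the last joint's range is limited). The gripper opens to 85 mm and grips with 20 to 120 N. Pads are 22 mm wide; open, the fingers measure 114 mm over their backs; the gripper's body (76 mm by 85 mm) begins 54 mm behind the grasp point. The pads swing forward as they close: fully open they stand 13 mm farther back than shut.
Start: joints at [-1.447, 0.313, 0.046, 1.304, 0, 1.431], TCP at [149.926, -555.156, 193.923] pointing down, gripper open.
Joint ranges: [-2.76, 2.76], [-0.86, 1.69], [-1.03, 1.26], [-2.2, 2.34], [-1.47, 1.5], [-3.14, 3.14]. Speed limits (rad/s): [2.57, 2.57, 3.14, 3.14, 3.14, 3.14].

### API

Orientations are given as [roll, pitch, yaw] about the fixed x, y, z axes, in that order (R = Rz(yaw) Ry(pitch) Rx(roll)).
In Python, from plant import manip gives the robot as it stands.
- The arm moves only by the tool drive_tool, never from a script. Its argument "moves" is a list of rows, each an object with "travel": the shift along the world's x, y, z in m, a list of three; "spin": the turn about the world's z in rad. A call has 1 to 8 rows; each row is the pose to reach, as a shift and turn from the pose commanded when the call began; what a row does not reach only later rows make up. A row lasts 1/10 s, in which the tool goes at most 50 mm and 8.59 degrees, less where a joint would pass 70% of its speed; a pose out of reach is approached as far as the arm can. A call with a gripper value outside its range is refused whole. "claw" is the finger opening in m, from 0 to 0.0854, set as the call begins (left out, the last holds). The fingers move at their own pace and stop on an object; the grip force is fixed at half the most. Time passes only in rows, so rows that repeat a pose let the fingers close. It gives the time, the measured TCP pose, the force, the opening and the grip force at its end, in the units of the state.
- manip.sense(): the state, without advancing time (a new reading comes with each control period).
- manip.grab_frame(name): name is "scene" or "side" or "wrist"; returns the picture (400x640x3 uint8, red, green, blue); there is no depth.
- manip.camera_info(name): a dict with "fovy" (degrees; the focal length in pixels is half the picture's height over the tangent of half this angle, whatever the lens; pixels are square), "cx", "cy" (the principal point, pixels), "position" and "orientation" of the camera in the world. Camera axes: x right, y down, z forward; pixel columns grow to the right and rows downward; lengths in mm; the calibration is good to about 2 mm. A picture is of the moment at which its call begins: read the wrist's pose just before it. camera_info takes no time and is no camera call; for the wrist camera it gives the pose at the moment of the call.
- manip.job_done(): hands the job in; it is judged then, once.
The state is a dict: "time": time; "joint_pos": joint angles; "qd": joint speeds; "joint_efforts": joint torques, N m; "position": TCP position; "eef_rot": TCP orientation; "ft_force": force on the tool from outside, world axes, zero at the start; "moment": the same for the moment, N m; "gripper_width": finger opening in mm; "finger_force": force on a finger pad.
Only numpy, scipy, OpenCV 4.12 (cv2) and the standard library are available. Lean on these libraries where they do the work, as an engineer would, in place of code of your own. Each camera call takes 0.05 s, during which the arm holds its last target. There are 200 camera calls.

## Working session

There is one attempt and no reset: what is moved stays moved. The work goes in short steps, Python scripts to look and compute and a tool call to move; the robot and the scene stay as the last step left them, time stands still between calls to the robot, and variables do not carry over. Pictures are saved under pics/ and viewed, at most 10 in all, crops included, and the job is handed in when it is done.

Besides the shell and the picture viewer there is one more tool, called after "Request:" as a command line: name --argument value ..., lists and objects as JSON in quotes. drive_tool: Moves the arm, as the interface text tells. Its arguments: {"type":"object","properties":{"moves":{"type":"array"},"claw":{"type":"number"}},"required":["moves"]}

```bash
mkdir -p pics; python3 - <<'E'
from plant import manip
import cv2
for n in ("scene","side"):
    im=manip.grab_frame(n); cv2.imwrite(f"pics/{n}0.png",im[:,:,::-1]); print(n,manip.camera_info(n))
s=manip.sense();print(s)
E
```

```text
scene {'fovy': 50.813858839713475, 'cx': 325.072712043517, 'cy': 206.83051501583884, 'position': array([1157.18329577,  234.54458453, 1015.75427099]), 'orientation': array([-2.50600163, -0.01430736,  2.09840616])}
side {'fovy': 52.214951724041086, 'cx': 315.5370063695067, 'cy': 198.42708136999795, 'position': array([ 297.75176871, -624.34794122,  755.38151663]), 'orientation': array([-2.40490561,  0.00851166, -0.48354419])}
{'time': 0.1, 'joint_pos': array([-1.44661437e+00,  3.13920435e-01,  4.51195634e-02,  1.30360833e+00,
        3.47002324e-05,  1.43122772e+00]), 'qd': array([ 0.00045819, -0.00094707,  0.00197999, -0.00098542,  0.00160914,
       -0.00118216]), 'joint_efforts': array([ 1.14378108e-03, -4.81730461e+01,  2.99241954e+01,  1.27383240e-02,
       -2.03492937e-05,  8.16065210e-06]), 'position': array([ 149.86093429, -554.60606798,  193.11189299]), 'eef_rot': array([-3.14000029e+00, -2.58739350e-04,  2.63750332e-01]), 'ft_force': array([0.10286032, 0.19428802, 0.72252026]), 'moment': array([-0.00925886,  0.03707097,  0.03061545]), 'finger_force': 0.0, 'gripper_width': 85.4267263350421}
```

View pics/scene0.png

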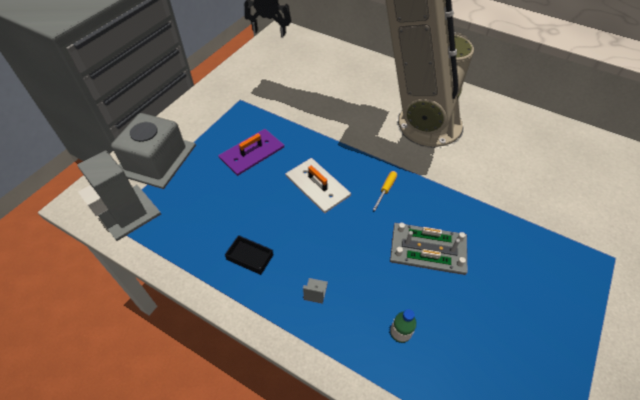

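View pics/side0.png

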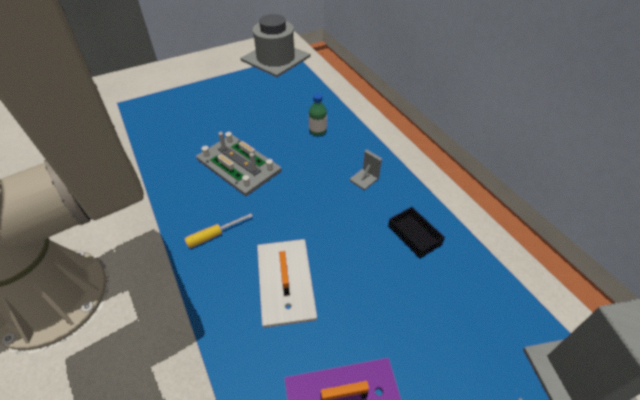

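Scene: silver plate with orange bar at ~(318,178), purple decoy at (251,147), fixture at (430,247). Side: plate at (286,282), fixture at (238,162). Enlarging for pixel picks.

```bash
cat > h.py <<'E'
import numpy as np, cv2
from scipy.spatial.transform import Rotation as R
def cam(i):
    f=200/np.tan(np.radians(i["fovy"])/2)
    return f,i["cx"],i["cy"],np.array(i["position"]),R.from_euler("xyz",i["orientation"]).as_matrix()
def proj(c,P):
    f,cx,cy,p,M=c; q=(np.atleast_2d(P)-p)@M
    return np.c_[cx+f*q[:,0]/q[:,2],cy+f*q[:,1]/q[:,2]]
def back(c,uv,z):
    f,cx,cy,p,M=c; uv=np.atleast_2d(uv).astype(float)
    d=np.c_[(uv[:,0]-cx)/f,(uv[:,1]-cy)/f,np.ones(len(uv))]@M.T
    return p+d*((z-p[2])/d[:,2])[:,None]
E
python3 - <<'E'
import cv2,numpy as np
from h import *
from plant import manip
a=cv2.imread("pics/scene0.png");b=cv2.imread("pics/side0.png")
def crop(im,x,y,w,h): 
    o=cv2.resize(im[y:y+h,x:x+w],(400,300),interpolation=cv2.INTER_CUBIC); return o
top=np.hstack([crop(a,384,212,88,66),crop(b,188,122,100,75)])
bot=np.hstack([crop(a,276,150,80,60),crop(b,230,235,120,90)])
cv2.imwrite("pics/c1.png",np.vstack([top,bot]))
for n,im in(("scene",a),("side",b)):
    hsv=cv2.cvtColor(im,cv2.COLOR_BGR2HSV)
    m=cv2.inRange(hsv,(5,200,120),(17,255,255))
    _,l,st,ce=cv2.connectedComponentsWithStats(m)
    c=cam(manip.camera_info(n))
    for i in range(1,len(st)):
        if 40<st[i,4]<2000: print(n,st[i],ce[i],back(c,ce[i],55))
E
```

```text
scene [240 135  20  12  67] [249.28358209 140.46268657] [[ 434.21408223 -451.30872344   55.        ]]
scene [309 167  17  16  73] [317.4109589  174.32876712] [[ 444.73221236 -191.35579327   55.        ]]
side [281 253   6  32  93] [283.6344086  268.96774194] [[ 442.68851536 -197.96512059   55.        ]]
side [322 383  45  16 286] [344.85314685 390.74475524] [[ 433.9413082  -454.47546852   55.        ]]
```

View pics/c1.png

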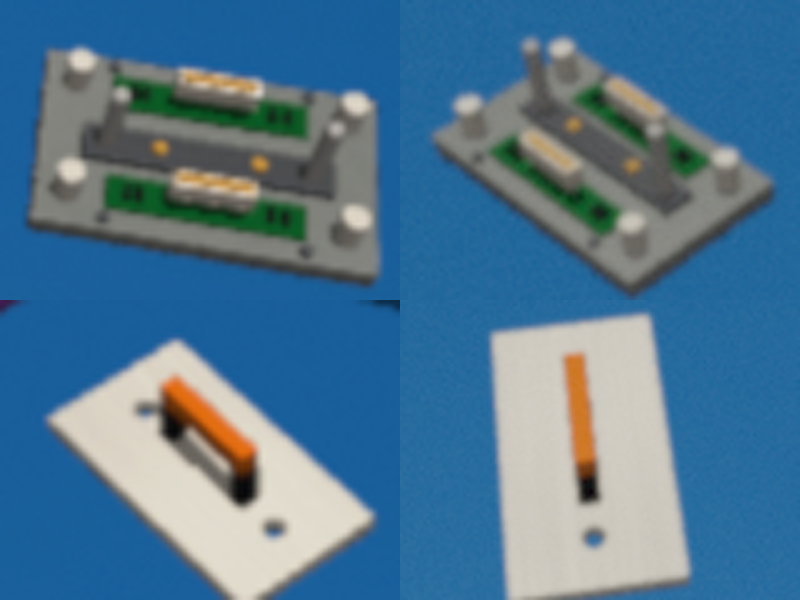

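Crops show the fixture's four pillar tops, two pin tops, and plate corners clearly; fitting poses from both views.

```bash
python3 - <<'E'
from h import *
from scipy.optimize import least_squares
from plant import manip
A=cam(manip.camera_info("scene"));B=cam(manip.camera_info("side"))
def px(l,x0,y0,s): return np.array([x0-.5,y0-.5])+(np.array(l)+.5)/s
fs=px([(82,56),(356,102),(70,168),(356,215),(122,92),(336,128)],384,212,400/88)
fb=px([(163,46),(68,103),(232,218),(325,156),(131,44),(257,130)],188,122,4)
ps=px([(177,40),(47,119),(375,217)],276,150,5)
pb=px([(91,32),(250,15),(291,277)],230,235,400/120)
z=[40]*4+[75]*2
for c,q in((A,fs),(B,fb)):
    print(np.round(np.vstack([back(c,q[i],z[i]) for i in range(6)])[:,:2],1).tolist())
for c,q in((A,ps),(B,pb)): print(np.round(back(c,q,12)[:,:2],1).tolist())
E
```

```text
[[469.5, 98.6], [415.0, 256.1], [546.8, 125.4], [490.4, 282.4], [505.6, 134.2], [464.8, 251.3]]
[[494.5, 283.9], [417.9, 256.6], [475.2, 101.8], [549.0, 126.9], [466.9, 251.5], [508.7, 132.3]]
[[362.2, -264.9], [461.9, -299.7], [425.2, -85.6]]
[[425.9, -85.1], [526.3, -122.6], [462.5, -302.9]]
```

Request:
drive_tool --moves '[{"travel":[0.025,0.031,0],"spin":0.12},{"travel":[0.055,0.068,0],"spin":0.24},{"travel":[0.085,0.105,0],"spin":0.36},{"travel":[0.115,0.142,0],"spin":0.48},{"travel":[0.145,0.179,0],"spin":0.6},{"travel":[0.175,0.216,0],"spin":0.72},{"travel":[0.205,0.253,0],"spin":0.84},{"travel":[0.235,0.29,0],"spin":0.95}]'

```text
time: 0.9
position: [385.6, -263.3, 193.7]
eef_rot: [-3.142, -0.0, 1.218]
ft_force: [1.1, -0.7, 0.1]
gripper_width: 85.6
finger_force: 0.0
```

Request:
drive_tool --moves '[{"travel":[0.025,0.03,0],"spin":0.018},{"travel":[0.045,0.055,0],"spin":0.018},{"travel":[0.059,0.072,0],"spin":0.018},{"travel":[0.059,0.072,0],"spin":0.018},{"travel":[0.059,0.072,0],"spin":0.018}]'

```text
time: 1.4
position: [443.7, -192.8, 193.6]
eef_rot: [-3.141, 0.0, 1.233]
ft_force: [-0.1, -0.2, 0.0]
gripper_width: 85.3
finger_force: 0.0
```

```bash
python3 - <<'E'
from plant import manip
import cv2
from h import *
s=manip.sense();print(s["time"],s["position"],s["eef_rot"],s["ft_force"])
i=manip.camera_info("wrist");im=manip.grab_frame("wrist")[:,:,::-1].copy();cv2.imwrite("pics/w1.png",im);print(i)
c=cam(i)
hsv=cv2.cvtColor(im,cv2.COLOR_BGR2HSV);m=cv2.inRange(hsv,(5,180,100),(18,255,255))
_,l,st,ce=cv2.connectedComponentsWithStats(m)
for k in range(1,len(st)):
    if st[k,4]>200:
        r=cv2.minAreaRect(np.argwhere(l==k)[:,::-1].astype(np.float32)); print(st[k],np.round(back(c,cv2.boxPoints(r),60)[:,:2],1).tolist(),back(c,r[0],60))
E
```

```text
1.4 [ 443.71944792 -192.83544751  193.55841956] [-3.14076065e+00  2.05835467e-04  1.23312728e+00] [-0.05154955 -0.16350209  0.04965217]
{'fovy': 62.25141178112678, 'cx': 316.97754025999393, 'cy': 195.62062517624338, 'position': array([ 471.43317125, -114.69341885,  373.03784965]), 'orientation': array([ 2.81342507e+00,  1.01979470e-03, -3.37205987e-01])}
[312 132  13  78 881] [[452.3, -154.2], [462.9, -157.9], [437.8, -231.0], [426.4, -227.0]] [[ 445.35321878 -191.1237662    60.        ]]
[349 355  63  19 895] [[404.9, -418.9], [475.2, -441.5], [469.0, -467.9], [397.2, -444.9]] [[ 436.62865484 -443.17556523   60.        ]]
```

View pics/w1.png

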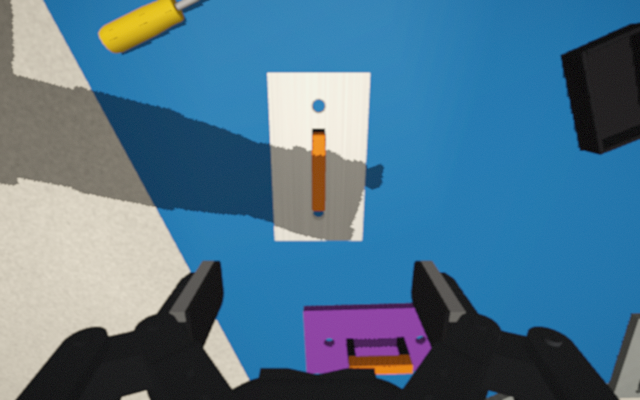

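Request:
drive_tool --moves '[{"travel":[0.001,0.001,-0.04],"spin":0},{"travel":[0.001,0.001,-0.08],"spin":0},{"travel":[0.001,0.001,-0.115],"spin":0},{"travel":[0.001,0.001,-0.145],"spin":0},{"travel":[0.001,0.001,-0.161],"spin":0},{"travel":[0.001,0.001,-0.161],"spin":0},{"travel":[0.001,0.001,-0.161],"spin":0}]'

```text
time: 2.15
position: [444.5, -193.0, 33.2]
eef_rot: [-3.141, 0.0, 1.23]
ft_force: [0.7, -0.0, 0.7]
gripper_width: 85.2
finger_force: 0.0
```

Request:
drive_tool --moves '[{"travel":[0,0,0],"spin":0},{"travel":[0,0,0],"spin":0},{"travel":[0,0,0],"spin":0},{"travel":[0,0,0],"spin":0},{"travel":[0,0,0],"spin":0},{"travel":[0,0,0],"spin":0},{"travel":[0,0,0],"spin":0},{"travel":[0,0,0],"spin":0}]' --claw 0.0

```text
time: 2.95
position: [444.9, -192.1, 32.9]
eef_rot: [3.142, 0.0, 1.232]
ft_force: [-0.1, 0.2, 0.2]
gripper_width: 0.2
finger_force: 0.0
```

```bash
python3 - <<'E'
from plant import manip
import cv2
from h import *
im=manip.grab_frame("wrist")[:,:,::-1];im2=manip.grab_frame("side")[:,:,::-1]
s=manip.sense();print(s)
cv2.imwrite("pics/w2.png",np.hstack([im[:,120:520],cv2.resize(im2[200:350,200:350],(400,400))]))
E
```

```text
{'time': 3.05, 'joint_pos': array([-5.73444106e-01,  2.54757769e-01, -4.52992802e-01,  8.63054926e-01,
        1.38233635e-05,  1.33628473e+00]), 'qd': array([-0.000722  ,  0.00026976, -0.00097528, -0.00034695,  0.00079907,
        0.00113054]), 'joint_efforts': array([ 6.15930054e-03, -4.02043962e+01,  2.53325790e+01,  2.02646152e-03,
       -4.76910918e-05, -2.35727026e-05]), 'position': array([ 444.90840584, -192.09952927,   32.88472639]), 'eef_rot': array([-3.14158695e+00, -1.55757864e-05,  1.23186382e+00]), 'ft_force': array([ 0.72789627,  0.43639492, -0.44151712]), 'moment': array([ 0.02607957, -0.00831648,  0.02193725]), 'finger_force': 0.0, 'gripper_width': -0.0913247666697185}
```

View pics/w2.png

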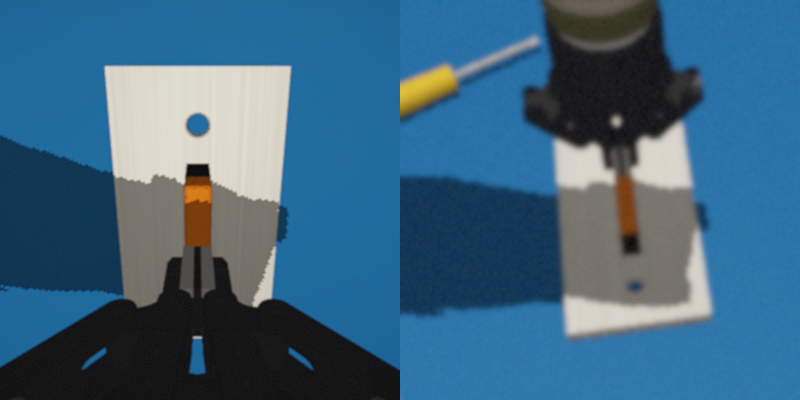

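```bash
python3 - <<'E'
from h import *
from plant import manip
for n in("scene","side","wrist"):
    i=manip.camera_info(n);c=cam(i)
    print(n,i["position"],i["orientation"])
    print(" tcp",proj(c,[[444.9,-192.1,32.9],[444.9,-192.1,52],[444.9,-192.1,60],[457,-157,60],[432,-229,60],[457,-157,42]]).round(0).tolist())
im=cv2.imread("pics/w2.png")
o=cv2.resize(im[130:330,130:280],(600,800)[::1],interpolation=cv2.INTER_CUBIC)[:600]
im2=manip.grab_frame("scene")[:,:,::-1]
cv2.imwrite("pics/w3.png",np.hstack([cv2.resize(im[140:290,130:280],(400,400)),cv2.resize(im2[120:220,270:370],(400,400))]))
E
```

```text
scene [1157.18329577  234.54458453 1015.75427099] [-2.50600163 -0.01430736  2.09840616]
 tcp [[317.0, 179.0], [317.0, 175.0], [317.0, 173.0], [325.0, 180.0], [309.0, 166.0], [325.0, 184.0]]
side [ 297.75176871 -624.34794122  755.38151663] [-2.40490561  0.00851166 -0.48354419]
 tcp [[284.0, 272.0], [284.0, 267.0], [283.0, 265.0], [281.0, 250.0], [285.0, 282.0], [282.0, 255.0]]
wrist [ 472.57321363 -114.01600204  212.3753301 ] [ 2.81365323e+00  1.75312151e-04 -3.38540274e-01]
 tcp [[317.0, 230.0], [317.0, 245.0], [317.0, 252.0], [316.0, 184.0], [317.0, 315.0], [316.0, 174.0]]
```

View pics/w3.png

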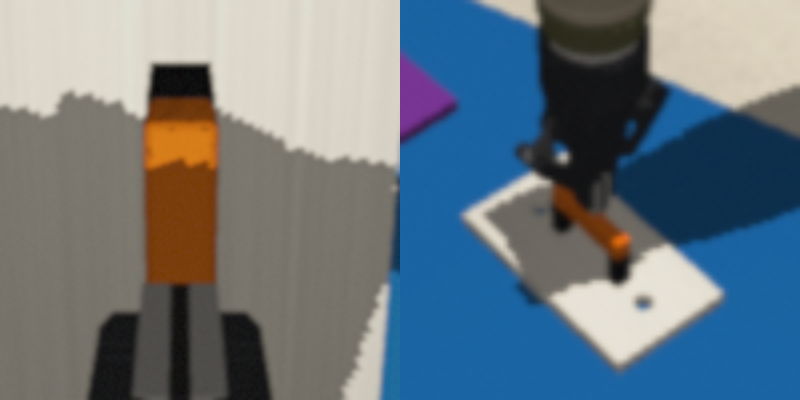

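Pads are closed above the bar, not around it, so the fingertips are higher than reported. Triangulating the tip.

```bash
python3 - <<'E'
from h import *
from scipy.optimize import least_squares
from plant import manip
cs=[cam(manip.camera_info(n)) for n in("scene","side","wrist")]
# near-edge/mid tip pixels
uv=np.array([[270+200/4,120+207/4],[200+220/2.667,200+168/2.667],[317.4,246.5]])
f=lambda P:np.concatenate([(proj(c,P)[0]-u)/s for c,u,s in zip(cs,uv,(1,1,2))])
r=least_squares(f,[445,-192,50]);print(r.x,f(r.x))
for z in(33,45,55,65,75): print(z,[proj(c,[[448.5,-181.7,z]]).round(0).tolist() for c in cs])
s=manip.sense();print(s["position"],s["joint_pos"])
E
```

```text
[ 445.98397989 -187.53291296   63.00652522] [-1.70573469  1.59317941  0.19955894 -0.78388794 -0.85030853  0.2958967 ]
33 [[[320.0, 181.0]], [[284.0, 268.0]], [[317.0, 213.0]]]
45 [[[320.0, 179.0]], [[283.0, 264.0]], [[317.0, 221.0]]]
55 [[[320.0, 176.0]], [[283.0, 262.0]], [[317.0, 229.0]]]
65 [[[320.0, 174.0]], [[283.0, 259.0]], [[317.0, 237.0]]]
75 [[[320.0, 172.0]], [[282.0, 256.0]], [[317.0, 247.0]]]
[ 444.92197161 -192.14011223   32.89292271] [-5.73479712e-01  2.54757036e-01 -4.52970212e-01  8.63024463e-01
 -1.49442982e-05  1.33626843e+00]
```

Request:
drive_tool --moves '[{"travel":[0,0,-0.001],"spin":0},{"travel":[0,0,-0.002],"spin":0},{"travel":[0,0,-0.003],"spin":0},{"travel":[0,0,-0.003],"spin":0}]'

```text
time: 3.5
position: [444.8, -192.1, 29.7]
eef_rot: [-3.141, -0.0, 1.232]
ft_force: [-0.7, -0.0, 0.1]
gripper_width: -0.1
finger_force: 0.0
```

Request:
drive_tool --moves '[{"travel":[0,0,-0.001],"spin":0},{"travel":[0,0,-0.002],"spin":0},{"travel":[0,0,-0.002],"spin":0}]'

```text
time: 3.8
position: [444.8, -192.1, 27.7]
eef_rot: [-3.141, -0.0, 1.232]
ft_force: [-0.3, -0.7, -0.4]
gripper_width: 0.1
finger_force: 0.0
```

Request:
drive_tool --moves '[{"travel":[0,0,-0.001],"spin":0},{"travel":[0,0,-0.002],"spin":0},{"travel":[0,0,-0.002],"spin":0}]'

```text
time: 4.1
position: [444.8, -192.1, 25.8]
eef_rot: [-3.141, -0.0, 1.232]
ft_force: [0.3, -0.4, 0.3]
gripper_width: 0.0
finger_force: 0.0
```

Request:
drive_tool --moves '[{"travel":[0,0,-0.001],"spin":0},{"travel":[0,0,-0.002],"spin":0},{"travel":[0,0,-0.002],"spin":0}]'

```text
time: 4.4
position: [444.8, -192.1, 23.8]
eef_rot: [-3.141, 0.0, 1.232]
ft_force: [0.6, -1.5, 0.5]
gripper_width: 0.1
finger_force: 0.0
```

```bash
python3 - <<'E'
from plant import manip
import cv2,numpy as np
im=manip.grab_frame("wrist")[:,:,::-1];im2=manip.grab_frame("side")[:,:,::-1]
cv2.imwrite("pics/w4.png",np.hstack([cv2.resize(im[140:290,250:400],(400,400)),cv2.resize(im2[220:320,240:340],(400,400))]))
E
```

```text
(no output)
```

View pics/w4.png

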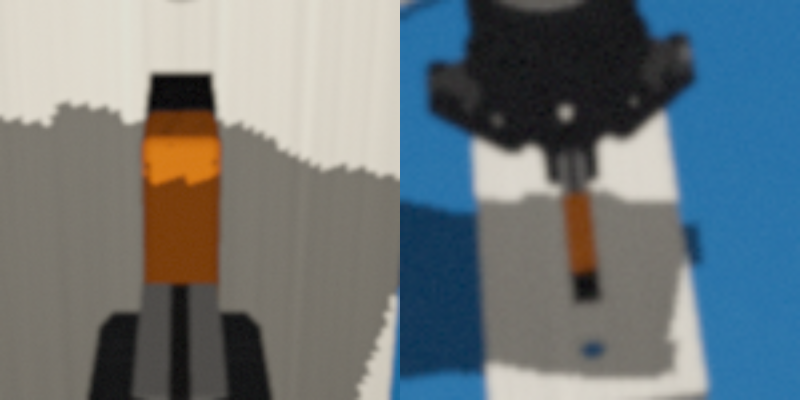

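Request:
drive_tool --moves '[{"travel":[0,0,-0.001],"spin":0},{"travel":[0,0,-0.002],"spin":0},{"travel":[0,0,-0.002],"spin":0}]'

```text
time: 4.8
position: [445.1, -192.2, 22.7]
eef_rot: [3.141, 0.0, 1.232]
ft_force: [-1.8, 0.3, 6.6]
gripper_width: 0.1
finger_force: 3.3
```

Request:
drive_tool --moves '[{"travel":[0,0,-0.001],"spin":0},{"travel":[0,0,-0.001],"spin":0}]'

```text
time: 5.0
position: [445.1, -192.3, 22.6]
eef_rot: [3.14, 0.0, 1.232]
ft_force: [-4.1, 2.7, 14.9]
gripper_width: 0.0
finger_force: 7.6
```

Request:
drive_tool --moves '[{"travel":[0,0,-0.001],"spin":0},{"travel":[0,0,-0.001],"spin":0}]'

```text
time: 5.2
position: [445.2, -192.3, 22.6]
eef_rot: [3.14, 0.001, 1.232]
ft_force: [-6.9, 4.5, 23.2]
gripper_width: 0.4
finger_force: 11.8
```

Request:
drive_tool --moves '[{"travel":[0,0,0.01],"spin":0},{"travel":[0,0,0.02],"spin":0},{"travel":[0,0,0.02],"spin":0},{"travel":[0,0,0.02],"spin":0},{"travel":[0,0,0.02],"spin":0},{"travel":[0,0,0.02],"spin":0},{"travel":[0,0,0.02],"spin":0},{"travel":[0,0,0.02],"spin":0}]' --claw 0.085

```text
time: 6.0
position: [444.8, -192.0, 39.6]
eef_rot: [-3.141, -0.0, 1.232]
ft_force: [-0.5, -0.1, -0.3]
gripper_width: 85.2
finger_force: 0.0
```

Request:
drive_tool --moves '[{"travel":[0,0,-0.01],"spin":0},{"travel":[0,0,-0.02],"spin":0},{"travel":[0,0,-0.025],"spin":0},{"travel":[0,0,-0.03],"spin":0},{"travel":[0,0,-0.033],"spin":0},{"travel":[0,0,-0.036],"spin":0},{"travel":[0,0,-0.036],"spin":0}]'

```text
time: 6.7
position: [444.8, -192.0, 3.6]
eef_rot: [-3.141, -0.0, 1.232]
ft_force: [-0.3, -0.3, -0.1]
gripper_width: 84.8
finger_force: 0.0
```

Request:
drive_tool --moves '[{"travel":[0,0,-0.003],"spin":0},{"travel":[0,0,-0.006],"spin":0},{"travel":[0,0,-0.008],"spin":0},{"travel":[0,0,-0.008],"spin":0}]'

```text
time: 7.1
position: [444.7, -192.0, -4.4]
eef_rot: [-3.141, -0.0, 1.232]
ft_force: [0.5, -0.6, -0.1]
gripper_width: 85.0
finger_force: 0.0
```

Request:
drive_tool --moves '[{"travel":[0,0,0],"spin":0},{"travel":[0,0,0],"spin":0},{"travel":[0,0,0],"spin":0},{"travel":[0,0,0],"spin":0},{"travel":[0,0,0],"spin":0},{"travel":[0,0,0],"spin":0},{"travel":[0,0,0],"spin":0},{"travel":[0,0,0],"spin":0}]' --claw 0.0

```text
time: 7.9
position: [445.2, -192.3, -3.8]
eef_rot: [3.141, 0.0, 1.232]
ft_force: [-0.3, -0.4, 2.8]
gripper_width: 13.0
finger_force: 59.7
```

Gripped (13 mm, 60 N). Lift and carry to beside the fixture to see plate and pins in one wrist picture.

Request:
drive_tool --moves '[{"travel":[0,0,0.01],"spin":0},{"travel":[0,0,0.03],"spin":0},{"travel":[0,0,0.06],"spin":0},{"travel":[0,0.01,0.09],"spin":0.02},{"travel":[-0.005,0.03,0.11],"spin":0.08},{"travel":[-0.012,0.06,0.115],"spin":0.15},{"travel":[-0.019,0.095,0.115],"spin":0.22},{"travel":[-0.026,0.13,0.115],"spin":0.29}]'

```text
time: 8.7
position: [417.5, -60.9, 110.8]
eef_rot: [-3.14, -0.001, 1.524]
ft_force: [0.8, 1.1, -4.6]
gripper_width: 12.9
finger_force: 59.1
```

Request:
drive_tool --moves '[{"travel":[-0.007,0.035,0],"spin":0.07},{"travel":[-0.014,0.07,0],"spin":0.14},{"travel":[-0.021,0.105,0],"spin":0.21},{"travel":[-0.028,0.14,0],"spin":0.28},{"travel":[-0.034,0.175,0],"spin":0.34},{"travel":[-0.038,0.2,0],"spin":0.384},{"travel":[-0.041,0.216,0],"spin":0.384},{"travel":[-0.041,0.216,0],"spin":0.384}]'

```text
time: 9.5
position: [376.1, 155.3, 110.5]
eef_rot: [-3.139, -0.001, 1.909]
ft_force: [0.6, -0.9, -6.4]
gripper_width: 12.9
finger_force: 59.1
```

```bash
python3 - <<'E'
from plant import manip
import cv2,json
s=manip.sense();print({k:s[k] for k in("time","position","eef_rot","ft_force","moment","gripper_width")})
i=manip.camera_info("wrist");im=manip.grab_frame("wrist")[:,:,::-1]
cv2.imwrite("pics/w5.png",im)
json.dump({k:(v.tolist() if hasattr(v,'tolist') else v) for k,v in i.items()},open("w5.json","w"))
E
```

```text
{'time': 9.5, 'position': array([376.0575157 , 155.33302108, 110.48034874]), 'eef_rot': array([-3.13942206e+00, -9.61169490e-04,  1.90921462e+00]), 'ft_force': array([ 0.63179752, -0.8900167 , -6.40104353]), 'moment': array([-0.11310575, -0.0042584 ,  0.00133353]), 'gripper_width': 12.924015381820457}
```

View pics/w5.png

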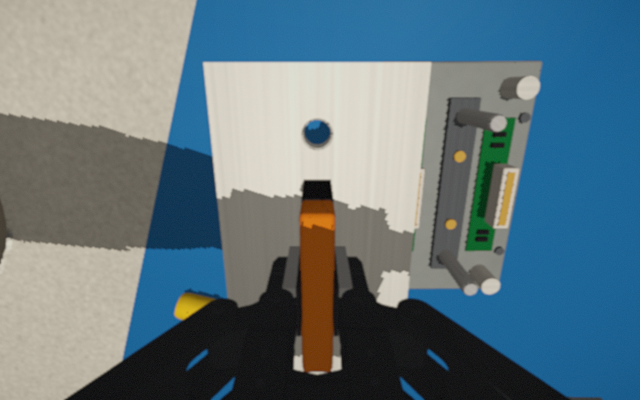

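Plate held; front hole at (318,132), front corners (204,62),(431,62); pin tops about (498,123) and (471,289). Zooming for subpixel picks.

```bash
python3 - <<'E'
import cv2,numpy as np
im=cv2.imread("pics/w5.png")
def cr(x,y): return cv2.resize(im[y:y+40,x:x+40],(400,300) if 0 else (300,300),interpolation=cv2.INTER_CUBIC)
o=np.vstack([np.hstack([cr(478,103),cr(451,269)]),np.hstack([cr(298,112),cr(411,42)])])
cv2.imwrite("pics/w6.png",o)
E
```

```text
(no output)
```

View pics/w6.png

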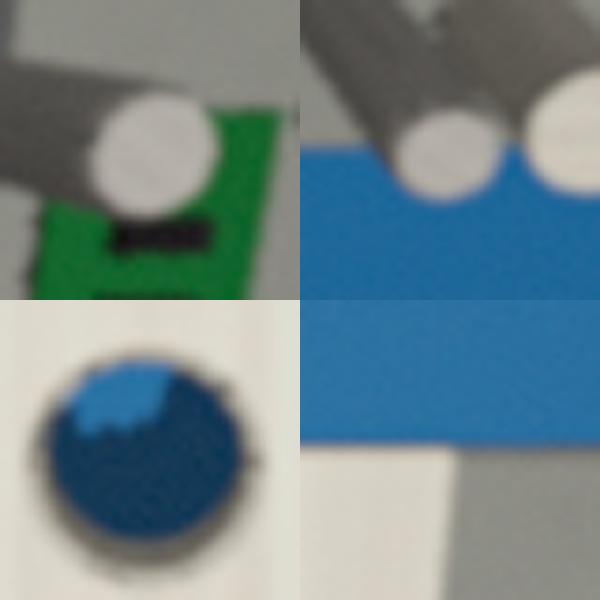

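```bash
python3 - <<'E'
import json
from h import *
c=cam(json.load(open("w5.json")));print(c[3])
T=np.array([376.06,155.33])
P=back(c,[[498.4,123.1],[470.6,289.2]],75)[:,:2]
H=back(c,[[317.2,133.0],[431.2,61.3],[204,61.5]],126.3)[:,:2]
yaw=1.909-np.pi/2; ey=np.array([-np.sin(yaw),np.cos(yaw)]);ex=np.array([np.cos(yaw),np.sin(yaw)])
print("pins",P,np.linalg.norm(P[0]-P[1]),"yaw",np.arctan2(-(P[0]-P[1])[0],(P[0]-P[1])[1]))
for h in H: print("plate feat in tool x,y",(h-T)@ex,(h-T)@ey)
m=P.mean(0);print("mid",m,"delta",m-T)
e=H[1]-H[2];print("plate yaw by front edge",np.arctan2(e[1],e[0]),np.linalg.norm(e))
E
```

```text
[348.97594156 233.41540521 290.0456909 ]
pins [[465.59655836 249.04656939]
 [507.35403336 132.65798214]] 123.65269895282528 yaw 0.3444719177678726
plate feat in tool x,y 0.12796871833378276 59.561385642526076
plate feat in tool x,y 52.38180441734795 92.24046802804399
plate feat in tool x,y -51.89581363707549 92.1015189410496
mid [486.47529586 190.85227577] delta [110.41529586  35.52227577]
plate yaw by front edge 0.3395361643700403 104.27771062865256
```

Request:
drive_tool --moves '[{"travel":[0.025,0.009,0],"spin":0},{"travel":[0.055,0.019,0],"spin":0.003},{"travel":[0.085,0.029,0],"spin":0.003},{"travel":[0.105,0.036,0],"spin":0.003},{"travel":[0.1096,0.038,-0.005],"spin":0.003},{"travel":[0.1096,0.038,-0.02],"spin":0.003},{"travel":[0.1096,0.038,-0.032],"spin":0.003},{"travel":[0.1096,0.038,-0.034],"spin":0.003}]'

```text
time: 10.35
position: [484.8, 190.6, 74.6]
eef_rot: [-3.136, -0.0, 1.908]
ft_force: [-1.5, -0.9, -6.5]
gripper_width: 13.0
finger_force: 59.4
```

Request:
drive_tool --moves '[{"travel":[0,0,0],"spin":0},{"travel":[0,0,0],"spin":0}]'

```text
time: 10.55
position: [487.5, 191.7, 77.4]
eef_rot: [3.141, 0.0, 1.909]
ft_force: [0.3, 0.4, -5.3]
gripper_width: 12.8
finger_force: 59.4
```

Request:
drive_tool --moves '[{"travel":[0,0,0],"spin":0},{"travel":[0,0,0],"spin":0},{"travel":[0,0,0],"spin":0}]'

```text
time: 10.85
position: [487.8, 191.9, 77.4]
eef_rot: [3.141, 0.0, 1.909]
ft_force: [0.2, 0.4, -5.5]
gripper_width: 13.0
finger_force: 59.4
```

Request:
drive_tool --moves '[{"travel":[-0.001,0.0007,0],"spin":0.001},{"travel":[-0.0021,0.0014,-0.001],"spin":0.001},{"travel":[-0.0021,0.0014,-0.003],"spin":0.001},{"travel":[-0.0021,0.0014,-0.004],"spin":0.001},{"travel":[-0.0021,0.0014,-0.004],"spin":0.001},{"travel":[-0.0021,0.0014,-0.004],"spin":0.001}]'

```text
time: 11.45
position: [485.4, 193.2, 72.8]
eef_rot: [-3.142, -0.0, 1.91]
ft_force: [0.2, 0.8, -6.2]
gripper_width: 13.1
finger_force: 59.5
```

Request:
drive_tool --moves '[{"travel":[0,0,-0.001],"spin":0},{"travel":[0,0,-0.002],"spin":0},{"travel":[0,0,-0.003],"spin":0},{"travel":[0,0,-0.003],"spin":0},{"travel":[0,0,-0.003],"spin":0}]'

```text
time: 11.95
position: [485.4, 193.2, 69.9]
eef_rot: [-3.142, 0.0, 1.91]
ft_force: [0.0, -0.3, -6.0]
gripper_width: 12.6
finger_force: 59.5
```

Request:
drive_tool --moves '[{"travel":[0,0,-0.001],"spin":0},{"travel":[0,0,-0.002],"spin":0},{"travel":[0,0,-0.003],"spin":0},{"travel":[0,0,-0.003],"spin":0}]'

```text
time: 12.35
position: [485.2, 193.2, 66.7]
eef_rot: [-3.141, -0.0, 1.91]
ft_force: [-0.7, 0.1, -6.3]
gripper_width: 12.7
finger_force: 59.5
```

Request:
drive_tool --moves '[{"travel":[0,0,-0.001],"spin":0},{"travel":[0,0,-0.002],"spin":0},{"travel":[0,0,-0.003],"spin":0},{"travel":[0,0,-0.003],"spin":0}]'

```text
time: 12.75
position: [485.3, 193.2, 63.7]
eef_rot: [-3.141, 0.0, 1.91]
ft_force: [-0.4, 0.1, -6.4]
gripper_width: 13.0
finger_force: 59.5
```

Request:
drive_tool --moves '[{"travel":[0,0,-0.002],"spin":0},{"travel":[0,0,-0.004],"spin":0},{"travel":[0,0,-0.006],"spin":0},{"travel":[0,0,-0.008],"spin":0},{"travel":[0,0,-0.008],"spin":0}]'

```text
time: 13.25
position: [485.1, 193.2, 55.5]
eef_rot: [-3.141, -0.0, 1.91]
ft_force: [0.5, 0.5, -5.9]
gripper_width: 13.1
finger_force: 59.4
```

Request:
drive_tool --moves '[{"travel":[0,0,-0.002],"spin":0},{"travel":[0,0,-0.004],"spin":0},{"travel":[0,0,-0.006],"spin":0},{"travel":[0,0,-0.008],"spin":0},{"travel":[0,0,-0.01],"spin":0},{"travel":[0,0,-0.01],"spin":0}]'

```text
time: 13.85
position: [485.1, 193.2, 45.6]
eef_rot: [-3.141, -0.0, 1.91]
ft_force: [-1.0, 0.2, -6.4]
gripper_width: 12.9
finger_force: 59.4
```

Request:
drive_tool --moves '[{"travel":[0,0,-0.001],"spin":0},{"travel":[0,0,-0.002],"spin":0},{"travel":[0,0,-0.003],"spin":0},{"travel":[0,0,-0.004],"spin":0},{"travel":[0,0,-0.005],"spin":0},{"travel":[0,0,-0.005],"spin":0}]'

```text
time: 14.45
position: [485.7, 193.3, 41.7]
eef_rot: [3.141, 0.0, 1.91]
ft_force: [-2.5, -1.8, 3.2]
gripper_width: 12.7
finger_force: 60.7
```

Request:
drive_tool --moves '[{"travel":[0,0,-0.001],"spin":0},{"travel":[0,0,-0.002],"spin":0},{"travel":[0,0,-0.003],"spin":0},{"travel":[0,0,-0.003],"spin":0}]'

```text
time: 14.85
position: [485.7, 193.3, 39.0]
eef_rot: [3.14, 0.0, 1.91]
ft_force: [-3.5, -1.2, 4.5]
gripper_width: 12.8
finger_force: 61.2
```

Request:
drive_tool --moves '[{"travel":[0,0,-0.001],"spin":0},{"travel":[0,0,-0.002],"spin":0},{"travel":[0,0,-0.003],"spin":0},{"travel":[0,0,-0.003],"spin":0}]'

```text
time: 15.25
position: [485.6, 193.3, 36.2]
eef_rot: [3.141, 0.0, 1.91]
ft_force: [-4.0, -0.5, 6.7]
gripper_width: 12.8
finger_force: 61.4
```

Request:
drive_tool --moves '[{"travel":[0,0,-0.001],"spin":0},{"travel":[0,0,-0.002],"spin":0},{"travel":[0,0,-0.002],"spin":0}]'

```text
time: 15.55
position: [485.6, 193.3, 36.1]
eef_rot: [3.139, 0.001, 1.91]
ft_force: [-9.1, -2.1, 21.2]
gripper_width: 12.9
finger_force: 63.6
```

Request:
drive_tool --moves '[{"travel":[0,0,-0.001],"spin":0},{"travel":[0,0,-0.002],"spin":0},{"travel":[0,0,-0.002],"spin":0}]'

```text
time: 15.85
position: [485.7, 193.3, 36.0]
eef_rot: [3.138, 0.001, 1.91]
ft_force: [-13.9, -3.8, 37.1]
gripper_width: 13.0
finger_force: 65.7
```

Request:
drive_tool --moves '[{"travel":[0,0,0.002],"spin":0},{"travel":[0,0,0.004],"spin":0},{"travel":[0,0,0.004],"spin":0}]'

```text
time: 16.15
position: [485.7, 193.3, 36.1]
eef_rot: [3.14, 0.0, 1.91]
ft_force: [-5.0, -1.3, 8.9]
gripper_width: 12.8
finger_force: 61.9
```

Request:
drive_tool --moves '[{"travel":[0,0,0],"spin":0},{"travel":[0,0,0],"spin":0},{"travel":[0,0,0],"spin":0},{"travel":[0,0,0],"spin":0},{"travel":[0,0,0],"spin":0},{"travel":[0,0,0],"spin":0}]' --claw 0.06

```text
time: 16.75
position: [485.4, 193.2, 34.8]
eef_rot: [-3.142, -0.0, 1.91]
ft_force: [0.5, -0.3, -0.5]
gripper_width: 60.3
finger_force: 0.0
```

Request:
drive_tool --moves '[{"travel":[0,0,0.005],"spin":0},{"travel":[0,0,0.02],"spin":0},{"travel":[0,0,0.04],"spin":0},{"travel":[0,0,0.07],"spin":0},{"travel":[0,0,0.1],"spin":0},{"travel":[0,0,0.12],"spin":0},{"travel":[0,0,0.12],"spin":0}]'

```text
time: 17.45
position: [487.7, 193.8, 158.5]
eef_rot: [3.135, 0.001, 1.91]
ft_force: [0.7, -0.9, 0.2]
gripper_width: 60.0
finger_force: 0.0
```

```bash
python3 - <<'E'
from plant import manip
import cv2,numpy as np
im=manip.grab_frame("wrist")[:,:,::-1];im2=manip.grab_frame("side")[:,:,::-1]
cv2.imwrite("pics/w7.png",np.hstack([im[:,120:520],cv2.resize(im2[120:220,190:290],(400,400))]))
E
```

```text
(no output)
```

View pics/w7.png

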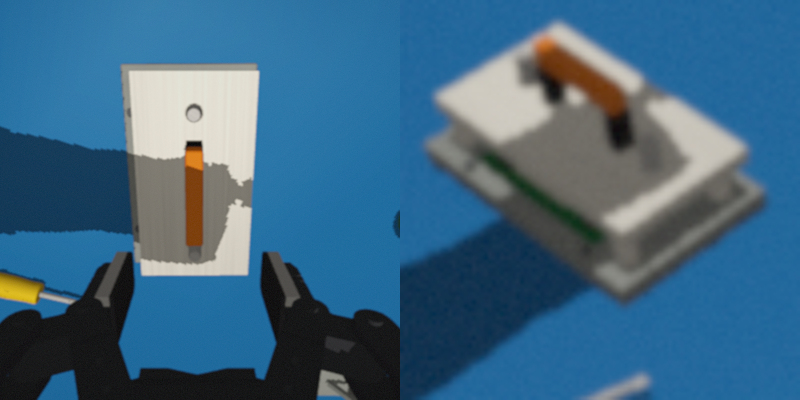

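The plate sits level, with a pin showing through each hole and the gripper clear.

```bash
python3 -c "
from plant import manip
print(manip.job_done())"
```

```text
the job is handed in; nothing more can be done
None
```

The job is handed in: the top plate is on both guide pins, pressed to its stop on the pillars (about 37 N, underside at about 40 mm), so both connectors should be fully down, and released. The first grasp closed above the handle because the fingertips were about 37 mm higher than the reported TCP. I corrected for that.

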